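Raise the electrode arm and hold the reading

ROBOT

A 7-joint arm with a two-finger parallel gripper is mounted at the origin on the work surface. World frame = base frame: x ahead of the robot, y to its left, z up, the work surface at z = 0. Lengths are in m, angles in rad, forces in N, time in s.
With the tool pointing down it reaches from about 0.425 to 0.95 m from the base axis. Payload 4.7 kg.
Tool frame: the origin (TCP) lies at the very end of the fingers, on their centre line; the grasp point (between the pads) lies r.grip_depth behind it (r.grip_depth is the distance from the TCP to the grasp point, in m); z points along the fingers, y is the line along which they close (so a half turn about z gives the same grasp; the last joint's range is limited). The gripper opens to 85 mm and grips with 20 to 120 N. Pads are 22 mm wide; open, the fingers measure 114 mm over their backs; the gripper's body (76 mm by 85 mm) begins 54 mm behind the grasp point. The pads swing forward as they close: fully open they stand 13 mm farther back than shut.
Start: joints at [-1.305, 0.469, -0.049, 1.532, 0.024, 1.141, -0.082], TCP at [0.196, 0.646, 0.202] pointing down, gripper open.
Joint ranges: [-2.59, 2.59], [-0.33, 1.99], [-1.39, 1.29], [0.1, 2.45], [-1.04, 4.18], [0.21, 1.99], [-2.66, 2.66]. Speed limits (rad/s): [2.57, 2.57, 3.14, 3.14, 3.14, 3.14, 3.14].

INTERFACE

Orientations are given as a unit quaternion [x, y, z, w].
In Python, from bench import r gives the robot as it stands.
- The arm moves only by the shell command python3 -m crank 'ROWS' [OPENING] [FORCE]. ROWS is a JSON object of lists of equal length, an entry for each row: "delta_pos": the shift along the world's x, y, z in mm, a list of three; "roll": the turn about the world's z in degrees. In form: {"delta_pos": [[x, y, z], ...], "roll": [roll, ...]}. A call has 1 to 10 rows; each row shifts and turns the commanded pose from where the row before left it; what a row does not reach is not made up. A row lasts 1/10 s, in which the tool goes at most 50 mm and 8.59 degrees, less where a joint would pass 70% of its speed; a pose out of reach is approached as far as the arm can. A call is refused whole if a number of a shift passes 50 or a number of a turn 8.59, either way. A call with a gripper value outside its range is refused whole. OPENING is the finger opening in mm, from 0 to 85.4, set as the call begins (- or left out, the last holds). The fingers move at their own pace and stop on an object; FORCE is the grip in N (left out, the last holds). Time passes only in rows, so rows that do not move let the fingers close. It gives the time, the measured TCP pose, the force, the opening and the grip force at its end, in the units of the state.
- r.sense(): the state, without advancing time (a new reading comes with each control period).
- r.snapshot(name): name is "scene" or "side" or "wrist"; returns the picture (400x640x3 uint8, blue, green, red); there is no depth.
- r.camera_params(name): a dict with "mtx" (3x3 intrinsics, pixels), "R" (3x3) and "t" (3): a world point X has camera coordinates R X + t. Camera axes: x right, y down, z forward; pixel columns grow to the right and rows downward; lengths in m; the calibration is good to about 2 mm. The wrist camera is an equidistant fisheye: a pixel r from the principal point sees the ray r / f radians off the axis. A picture is of the moment at which its call begins: read the wrist's pose just before it. camera_params takes no time and is no camera call; for the wrist camera it gives the pose at the moment of the call.
- r.job_done(): hands the job in; it is judged then, once.
Trained networks look in the newest picture that a camera, given by its name, has taken for a name from the list of things; names that differ only in an ending like _2 or _b are one class to them, and where a whole thing is asked for, a point or a joint stands for the part that bears it (a point fixed in the world has none). Each returns a list of dicts, best first, with "confidence" (0 to 1); they miss things now and then, are a little off and sometimes report something else, mostly with a low value. They report only what shows in the picture. A call takes as long as a camera call. They do not tell look-alikes from the thing itself.
- r.boxes_of(thing, camera): "box" ([left, top, right, bottom] in pixels, round what is visible of it).
The state is a dict: "time_s": time; "qpos": joint angles; "qvel": joint speeds; "tau": joint torques, N m; "eef_pos": TCP position; "tool_rot": TCP orientation; "force": force on the tool from outside, world axes, zero at the start; "wrist_torque": the same for the moment, N m; "finger_gap": opening from 0.0 (shut) to 1.0 (fully open); "grasp_force": force on a finger pad.
Only numpy, scipy, OpenCV 4.12 (cv2) and the standard library are available. Lean on these libraries where they do the work, as an engineer would, in place of code of your own. Each camera call takes 0.05 s, during which the arm holds its last target. There are 200 camera calls.

TASK

Finish the measurement: push the counterweighted electrode arm of the stand up past its balance point, smoothly and without flinging it, so that it stays raised by itself with the electrode out of the beaker. Then press the round key in the middle of the meter's arrow ring fully down and let it go. Leave the beaker and everything else on the bench where it stands.

Things in the scene. Friction and masses are not known exactly. Their poses are not given: they have to be found in the camera images.
- stand: Electrode stand, fixed: dark steel plate 240 (x) x 150 (y) x 8 mm; an upright rod, 14 mm diameter, 80 mm to +x of the plate's centre, carries a black fork (44 mm wide, top 203 mm above the bench) and a round platform for the beaker (86 mm diameter, top at 50 mm). Origin: centre of the plate's underside, on the bench. From the fork the arm points along the stand's -x, roughly towards the robot.
- probe_arm (a joint): Hinge angle of the electrode arm, rad. 0: level, on its lower stop; grows as the free end rises; upper stop 1.3. Axis: the stand's y. Damped (0.1 N m s/rad). Below its balance point, about 0.67, it falls back to 0; beyond it, it falls on by itself within a few seconds to the upper stop and stays. Lifting it takes about 0.6 to 1 N at the tab, plus damping.
- probe_hinge (a point): On the arm's hinge axis, 190 mm above the bench; axes turn with the arm (at angle 0: the stand's). From here, mm: bar 16 wide, 12 thick, x +20 to -145; lift tab at the end, x -130 to -170; electrode at x -80, 10 diameter (clamp 30), from z +68 down to -70; steel counterweight, a cylinder 35 diameter, 40 long in y, at x +26, z +62.
- probe_tab (a point): Centre of the underside of the flat black lift tab, 40 (along the arm) x 60 (across) x 6 mm, at the arm's free end: 150 mm from the hinge axis, 3 mm below the bar's middle line. Axes turn with the arm: x along the bar towards the hinge, z out of its upper side. Below the tab is free space down to the base plate. The arm can be pushed up from under it.
- beaker: Glass beaker on the stand's round platform, loose, 72 mm diameter at the rim, 95 mm tall, wall 3 mm; the lowered electrode dips into it without touching. Origin at the centre of its underside. Leave it where it is.
- meter: Bench meter, fixed, off-white case with green panels: keypad part 170 (x) x 105 (y) x 40 mm high, display part at its +x end 85 (x) x 150 (y) x 55 mm high. Origin on the bench, below a point 40 mm to +x of the key.
- key (a joint): Travel of the meter's round key, m: 0 released, 0.005 fully down. Springs back. About 4 N when fully down.
- key_top (a point): Centre of the top face of the round grey key (26 mm diameter), in the middle of a ring of four flat printed arrow pads. It is pressed straight down.
- wash_bottle: White plastic wash bottle with a red cap, 60 mm diameter, 150 mm tall; origin at the centre of its underside. A loose bystander: leave it where it is.
- jar: Small amber glass jar with a black lid, 52 mm diameter, 60 mm tall; origin at the centre of its underside. A loose bystander: leave it where it is.
- cap: Small white plastic electrode cap, 22 mm diameter, 24 mm tall; origin at the centre of its underside. A loose bystander: leave it where it is.
- spare_beaker: Empty glass beaker, 68 mm diameter, 80 mm tall, standing on the bench; origin at the centre of its underside. A loose bystander: leave it where it is.
- spatula: Steel lab spatula lying flat, 170 mm long; origin at the underside, near the middle of its length. A loose bystander: leave it where it is.
- sample_box: Small cardboard box, 90 x 65 x 35 mm; origin at the centre of its underside. A loose bystander: leave it where it is.
There are look-alikes about, which are no part of the job. Leave any brown or green look-alike of the beaker alone.

How it is judged:
By the outcome, as a careful person would: the job done as asked, in the order asked, and still so for the second after the job is handed in, with the robot touching nothing.
It also fails if it takes over 45 s, if anything falls off the work surface, if the arm or the gripper's body presses on something with over 40 N, if the wrist force passes 120 N, or if a joint passes its speed limit or range.

## Working session

There is one attempt and no reset: what is moved stays moved. The work goes in short steps, Python scripts to look and compute and a shell command to move; the robot and the scene stay as the last step left them, time stands still between calls to the robot, and variables do not carry over. Pictures are saved under pics/ and viewed, at most 10 in all, crops included, and the job is handed in when it is done.

```bash
mkdir -p pics; ls; python3 - <<'E'
from bench import r
import cv2
s=r.sense();print(s['time_s'],s['eef_pos'],s['tool_rot'],s['force'],r.grip_depth)
for c in ("scene","side"):
    cv2.imwrite(f"pics/{c}0.png",r.snapshot(c))
    p=r.camera_params(c);print(c,p)
    for t in ("stand","probe_arm","probe_tab","meter","key","key_top","beaker","wash_bottle","jar","cap","spare_beaker","spatula","sample_box"):
        print(t,[([round(v) for v in b['box']],round(b['confidence'],2)) for b in r.boxes_of(t,c)][:3])
E
```

```text
pics
0.0 [0.19594335 0.64526724 0.20084633] [ 1.46846486e-01  9.89158795e-01 -9.89174438e-04 -9.68677197e-05] [0.1721779  0.04087586 0.86989004] 0.0187
scene {'mtx': array([[445.31305356,   0.        , 318.00116697],
       [  0.        , 445.31305356, 208.12726118],
       [  0.        ,   0.        ,   1.        ]]), 'R': array([[ 0.31683645,  0.94845571, -0.00681383],
       [ 0.60337476, -0.20709289, -0.77009833],
       [-0.73181526,  0.23988393, -0.63788881]]), 't': array([-0.14222762, -0.23819939,  1.6943888 ])}
stand [([233, 198, 324, 321], 0.72)]
probe_arm [([244, 194, 303, 251], 0.68)]
probe_tab [([245, 198, 303, 248], 0.79)]
meter [([386, 217, 473, 288], 0.93), ([161, 272, 195, 316], 0.33)]
key [([246, 198, 305, 247], 0.68), ([408, 225, 417, 232], 0.38)]
key_top []
beaker [([242, 197, 267, 230], 0.95), ([258, 227, 288, 270], 0.69), ([368, 234, 396, 273], 0.67)]
wash_bottle [([340, 248, 362, 301], 0.69)]
jar [([305, 209, 326, 235], 0.93)]
cap [([325, 236, 334, 247], 0.61)]
spare_beaker [([447, 191, 472, 224], 0.78)]
spatula [([146, 222, 198, 262], 0.76)]
sample_box [([161, 
[... 264 characters left out ...]
 -0.31913458, -0.88370763],
       [ 0.63989838,  0.60949906, -0.46801812]]), 't': array([-0.38465151,  0.30671766,  0.7626079 ])}
stand [([350, 153, 417, 282], 0.87)]
probe_arm [([363, 151, 411, 217], 0.74)]
probe_tab [([363, 154, 411, 219], 0.59)]
meter [([266, 178, 336, 222], 0.89), ([236, 176, 255, 199], 0.61)]
key []
key_top []
beaker [([371, 202, 396, 242], 0.84), ([320, 189, 339, 220], 0.83), ([316, 253, 347, 300], 0.56)]
wash_bottle [([349, 177, 370, 219], 0.69), ([361, 152, 411, 217], 0.54)]
jar [([300, 232, 316, 259], 0.88)]
cap [([324, 230, 325, 239], 0.41)]
spare_beaker [([235, 173, 252, 198], 0.82)]
spatula [([406, 319, 435, 384], 0.57)]
sample_box [([442, 273, 484, 313], 0.57)]
```

```bash
python3 - <<'E'
import cv2
a=cv2.imread('pics/scene0.png')[170:340,130:490];cv2.imwrite('pics/s1.png',cv2.resize(a,(800,378),interpolation=2))
a=cv2.imread('pics/side0.png')[130:330,220:500];cv2.imwrite('pics/s2.png',cv2.resize(a,(800,571),interpolation=2))
E
```

```text
(no output)
```

View pics/s1.png

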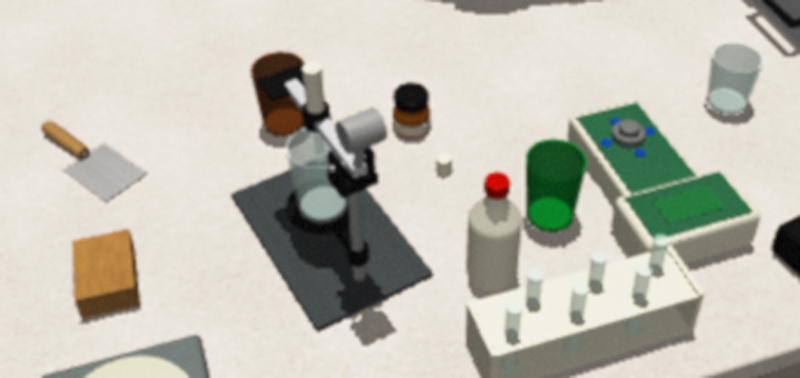

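View pics/s2.png

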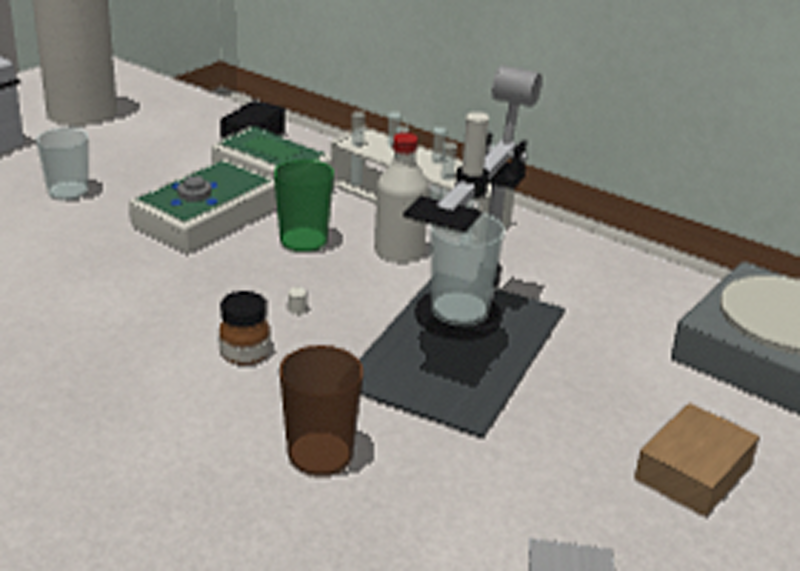

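The scene view shows the stand with its arm pointing at the robot: tab near (281,84) in the crop, key at (629,130). The brown beaker stands just on the robot side of the tab. In the side view the tab is at (443,213) and the key at (193,186).

Next I triangulate the key and fit the stand's pose.

```bash
cat > h.py <<'E'
import numpy as np, json
from bench import r
from scipy.optimize import least_squares
C={c:r.camera_params(c) for c in ("scene","side")}
def proj(c,X):
    p=C[c];v=p['mtx']@(p['R']@np.array(X)+p['t']);return v[:2]/v[2]
S1=lambda u,v:np.array([130+u/2.2222-.3,170+v/2.2222-.3])
S2=lambda u,v:np.array([220+u/2.857-.3,130+v/2.857-.3])
def tri(a,b):
    f=lambda X:np.r_[proj('scene',X)-a,proj('side',X)-b]
    s=least_squares(f,[.6,0,.1]);return s.x,np.abs(s.fun).max()
E
python3 - <<'E'
from h import *
print('key',tri(S1(629,130),S2(194,185)))
print('tab',tri(S1(282,83),S2(443,213)))
print('eltop',tri(S1(313,68),S2(477,117)))
print('cw',tri(S1(361,130),S2(517,87)))
# stand pose fit
P=[('scene',(-.12,.075,.008),S1(0,0)*0)]
def obs():
    o=[]
    for a,b in (((-.12,-.075),None),):pass
    return o
pts=[('scene',S1(233,195)),('scene',S1(318,327)),('scene',S1(432,272)),('side',S2(482,434)),('side',S2(565,310))]
cor=[np.array([a*.12,b*.075,.004]) for a in(-1,1) for b in(-1,1)]
def T(p,X):
    c,s=np.cos(p[2]),np.sin(p[2]);return [p[0]+c*X[0]-s*X[1],p[1]+s*X[0]+c*X[1],X[2]]
obs=[('scene',(-.07,0,.187+.006),S1(282,83)),('side',(-.07,0,.193),S2(443,213)),('scene',(0,0,.258),S1(313,68)),('side',(0,0,.258),S2(477,117)),
('scene',(.106,0,.252),S1(361,130)),('side',(.106,0,.252),S2(517,87))]
def f(p):
    e=[proj(c,T(p,X))-o for c,X,o in obs]
    for c,o in pts:
        d=[proj(c,T(p,X))-o for X in cor]; e.append(min(d,key=lambda v:v@v))
    return np.concatenate(e)
for y0 in (-.3,0,.3):
    s=least_squares(f,[.6,.1,y0],loss='soft_l1');print(s.x,s.cost,np.round(s.fun,1))
p=s.x;print('tab',T(p,(-.07,0,.187)),'hinge',T(p,(.08,0,.19)))
for n,a in (('brown',((282,130),(320,455))),('spare',((728,105),(69,190)))):print(n,tri(S1(*a[0]),S2(*a[1])))
E
```

```text
key (array([0.63072733, 0.22092919, 0.05290434]), np.float64(0.22436149971775876))
tab (array([ 0.56232905, -0.19536017,  0.19103676]), np.float64(1.3258710572894756))
eltop (array([ 0.63229999, -0.17412288,  0.25705273]), np.float64(0.2890026101152898))
cw (array([ 0.73460462, -0.15211775,  0.25131133]), np.float64(0.17568676976384268))
[ 0.63135025 -0.1748911   0.22239357] 6.893612276279138 [ 3.1 -2.  -0.1 -0.4 -0.2 -0.7  0.4  0.1  0.4 -0.4  0.  -0.2 -0.9 -0.4
 -0.2  1.1  1.   0.5  0.7  1.7  0.1  0.3]
[ 0.63135025 -0.1748911   0.22239358] 6.893612276279127 [ 3.1 -2.  -0.1 -0.4 -0.2 -0.7  0.4  0.1  0.4 -0.4  0.  -0.2 -0.9 -0.4
 -0.2  1.1  1.   0.5  0.7  1.7  0.1  0.3]
[ 0.63135025 -0.1748911   0.2223936 ] 6.893612276282493 [ 3.1 -2.  -0.1 -0.4 -0.2 -0.7  0.4  0.1  0.4 -0.4  0.  -0.2 -0.9 -0.4
 -0.2  1.1  1.   0.5  0.7  1.7  0.1  0.3]
tab [np.float64(0.5630741894725824), np.float64(-0.1903306466627812), 0.187] hinge [np.float64(0.7093800343834656), np.float64(-0.1572459108332092), 0.19]
brown (array([ 0.42023027, -0.18059168, -0.00418105]), np.float64(1.7455607376377884))
spare (array([ 0.57624776,  0.41107465, -0.00142827]), np.float64(0.619646123331421))
```

```bash
python3 -m crank '{"delta_pos": [[36,-28,15],[36,-28,15],[36,-28,15],[36,-28,15],[36,-28,15],[36,-28,15],[36,-28,15],[36,-28,15],[36,-28,15],[36,-28,15]], "roll": [3,3,3,3,3,3,3,3,3,3]}' 85
python3 -m crank '{"delta_pos": [[0,-49,0],[0,-49,0],[0,-49,0],[0,-49,0],[0,-49,0],[0,-49,0],[0,-49,0],[0,-49,0],[0,-49,0],[0,-49,0]], "roll": [0,0,0,0,0,0,0,0,0,0]}'
python3 -m crank '{"delta_pos": [[4,-46,0],[0,-20,0],[0,0,0],[0,0,0]], "roll": [0,0,0,0]}'
python3 - <<'E'
from bench import r
import cv2,numpy as np
s=r.sense();print(s['time_s'],s['eef_pos'],s['tool_rot'],s['force'])
p=r.camera_params('wrist')
cv2.imwrite("pics/w0.png",r.snapshot('wrist'));np.savez('w0.npz',**p)
for t in ("probe_arm","beaker"): print(r.boxes_of(t,"wrist"))
from scipy.spatial.transform import Rotation
print(Rotation.from_quat(s['tool_rot']).as_matrix())
def pw(X):
    c=p['R']@np.array(X)+p['t'];th=np.arctan2(np.hypot(c[0],c[1]),c[2]);u=c[:2]/np.hypot(*c[:2])*th*p['mtx'][0,0];return u+p['mtx'][:2,2]
y=.2224;ex=np.array([np.cos(y),np.sin(y),0]);ey=np.array([-np.sin(y),np.cos(y),0]);c0=np.array([.563,-.1905,.193])
print([pw(c0+a*ex+b*ey).round(0) for a,b in((-.02,-.03),(-.02,.03),(.02,.03),(.02,-.03))])
E
```

```text
time_s: 2.4
eef_pos: [0.5573, 0.3646, 0.3528]
tool_rot: [-0.115, 0.993, 0.0, 0.0]
force: [0.4, 1.1, -0.2]
finger_gap: 0.998
grasp_force: 0.0
time_s: 3.4
eef_pos: [0.5557, -0.126, 0.3523]
tool_rot: [-0.114, 0.993, 0.0, 0.0]
force: [1.4, -0.1, -0.3]
finger_gap: 0.997
grasp_force: 0.0
time_s: 3.8
eef_pos: [0.5601, -0.1895, 0.3518]
tool_rot: [-0.114, 0.993, 0.0, 0.0]
force: [0.3, 0.9, 0.4]
finger_gap: 0.996
grasp_force: 0.0
3.8 [ 0.56013778 -0.1894921   0.35184086] [-1.14168171e-01  9.93461318e-01  4.88810190e-04  3.11671337e-06] [0.28263412 0.89233303 0.3835744 ]
[{'box': [293.6, 159.8, 347.1, 349.9], 'confidence': 0.93}, {'box': [509.8, 238.2, 521.0, 252.3], 'confidence': 0.18}]
[{'box': [325.4, 38.2, 380.7, 90.3], 'confidence': 0.91}, {'box': [291.3, 197.9, 345.3, 240.1], 'confidence': 0.83}, {'box': [429.4, 234.1, 481.4, 289.8], 'confidence': 0.65}, {'box': [295.7, 160.6, 347.1, 348.4], 'confidence': 0.55}]
[[-9.73931257e-01 -2.26843327e-01 -1.05420463e-04]
 [-2.26843321e-01  9.73930779e-01  9.71939691e-04]
 [-1.17805799e-04  9.70516373e-04 -9.99999522e-01]]
[array([291., 162.]), array([346., 162.]), array([345., 197.]), array([292., 197.])]
```

View pics/w0.png

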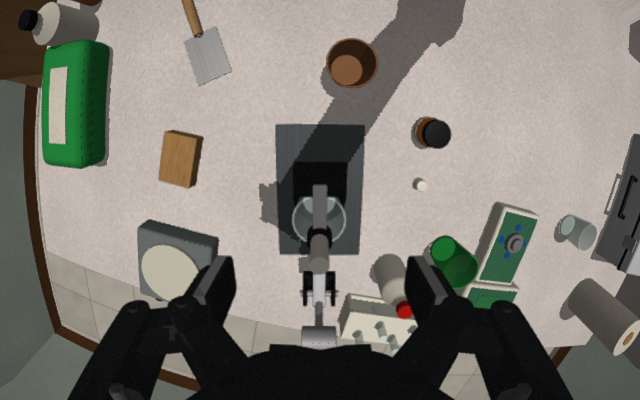

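The wrist view shows the tab at pixels (293–346, 162–197), which matches the fit to about 1 px. I'll descend around it and grip its side edges lightly, with the grip axis parallel to the hinge.

```bash
python3 -m crank '{"delta_pos": [[-1,-2,-30],[0,0,-35],[0,0,-35],[0,0,-30],[0,0,-22],[0,0,-15],[0,0,-10],[0,0,-5],[0,0,0],[0,0,0]], "roll": [0,0,0,0,0,0,0,0,0,0]}'
python3 -m crank '{"delta_pos": [[0,0,0],[0,0,0],[0,0,0],[0,0,0],[0,0,0],[0,0,0],[0,0,0],[0,0,0]], "roll": [0,0,0,0,0,0,0,0]}' 52 20
```

```text
time_s: 4.95
eef_pos: [0.5597, -0.192, 0.1708]
tool_rot: [-0.114, 0.993, -0.0, 0.001]
force: [0.1, -0.1, 0.3]
finger_gap: 0.995
grasp_force: 0.0
time_s: 5.75
eef_pos: [0.5591, -0.1921, 0.1699]
tool_rot: [-0.114, 0.993, 0.0, -0.0]
force: [0.0, 0.4, -0.5]
finger_gap: 0.609
grasp_force: 0.0
```

```bash
python3 - <<'E'
from bench import r
import cv2,numpy as np
a=r.snapshot('side')[120:270,300:460];b=r.snapshot('wrist')
cv2.imwrite('pics/c1.png',np.vstack([cv2.resize(a,(480,450)[::1],interpolation=2)]))
cv2.imwrite('pics/c1.png',np.hstack([cv2.resize(a,(427,400),interpolation=2),b[:,140:510]]))
E
```

```text
(no output)
```

View pics/c1.png

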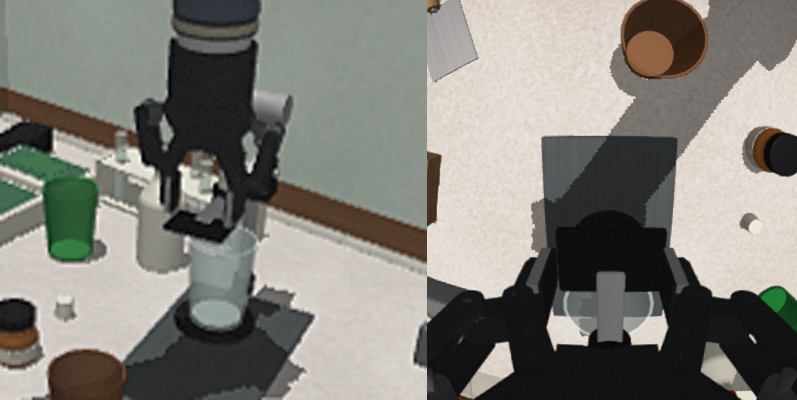

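The tab sits between the fingers, but they don't touch it yet. I'll close further.

```bash
python3 -m crank '{"delta_pos": [[0,0,0],[0,0,0],[0,0,0],[0,0,0],[0,0,0]], "roll": [0,0,0,0,0]}' 40 20
```

```text
time_s: 6.35
eef_pos: [0.5591, -0.1921, 0.1699]
tool_rot: [-0.114, 0.993, 0.0, -0.0]
force: [0.8, -0.4, 0.5]
finger_gap: 0.469
grasp_force: 0.0
```

```bash
python3 - <<'E'
from bench import r
import cv2,numpy as np
a=r.snapshot('side')[160:235,345:425];b=r.snapshot('wrist')[180:400,230:410];c=r.snapshot('scene')[160:260,220:320]
f=lambda a,w:cv2.resize(a,(w,450),interpolation=2)
cv2.imwrite('pics/c2.png',np.hstack([f(a,400),f(b,400)]))
cv2.imwrite('pics/c2s.png',f(c,450))
E
```

```text
(no output)
```

View pics/c2.png

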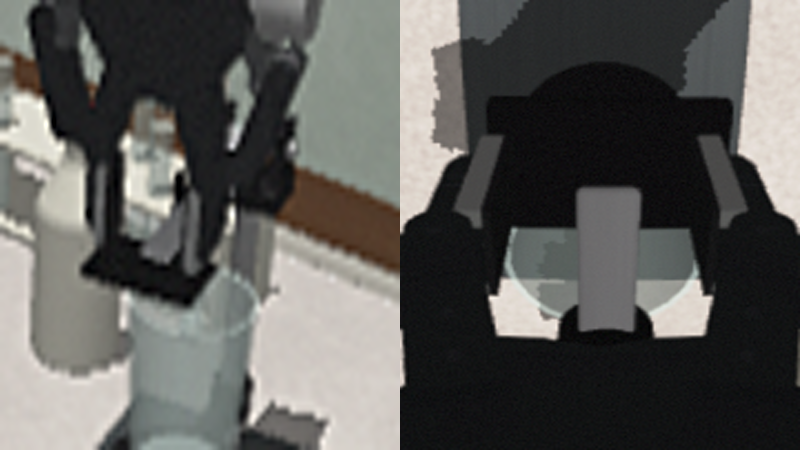

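```bash
python3 - <<'E'
from h import *
s=r.sense();t=np.array(s['eef_pos']);y=.2224;ex=np.array([np.cos(y),np.sin(y),0]);ey=np.array([-np.sin(y),np.cos(y),0])
g=lambda X:((proj('side',X)-[345,160])*[5,6]).round()
for dz in(0,.01,.02,.03):print(dz,[g(t+a*ex+b*ey+[0,0,dz]) for b in(.02,-.02) for a in (-.011,.011)])
c0=np.array([.563,-.1905,.187])
for z in(0,.006):print([g(c0+a*ex+b*ey+[0,0,z]) for a,b in((-.02,-.03),(-.02,.03),(.02,.03),(.02,-.03))])
E
```

```text
0 [array([ 99., 315.]), array([116., 293.]), array([172., 339.]), array([188., 316.])]
0.01 [array([100., 294.]), array([117., 273.]), array([173., 318.]), array([190., 295.])]
0.02 [array([101., 273.]), array([119., 252.]), array([175., 297.]), array([192., 275.])]
0.03 [array([102., 252.]), array([120., 232.]), array([176., 275.]), array([193., 254.])]
[array([188., 313.]), array([ 77., 278.]), array([110., 240.]), array([218., 273.])]
[array([189., 301.]), array([ 78., 266.]), array([110., 228.]), array([219., 261.])]
```

View pics/c2s.png

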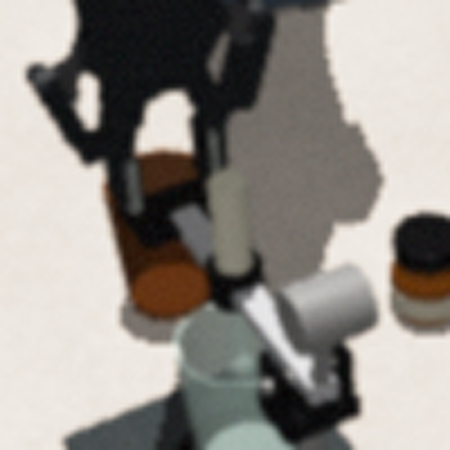

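The views put the fingertips about 25 mm above the nominal TCP, just over the tab. I'll open, go down 30 mm and grip again.

```bash
python3 -m crank '{"delta_pos": [[0,0,0],[0,0,0],[0,0,0],[0,0,0],[0,0,0],[0,0,-8],[0,0,-10],[0,0,-8],[0,0,-4],[0,0,0]], "roll": [0,0,0,0,0,0,0,0,0,0]}' 85 20
python3 -m crank '{"delta_pos": [[0,0,0],[0,0,0],[0,0,0],[0,0,0],[0,0,0],[0,0,0],[0,0,0],[0,0,0]], "roll": [0,0,0,0,0,0,0,0]}' 50 20
```

```text
time_s: 7.5
eef_pos: [0.5584, -0.1919, 0.1388]
tool_rot: [-0.114, 0.993, 0.0, -0.001]
force: [0.8, -0.7, 0.5]
finger_gap: 0.997
grasp_force: 0.0
time_s: 8.3
eef_pos: [0.5589, -0.1898, 0.1406]
tool_rot: [-0.114, 0.993, 0.002, -0.0]
force: [-3.2, 5.6, 4.0]
finger_gap: 0.696
grasp_force: 21.8
```

The tab is gripped (59 mm, 22 N). Now I'll follow the arc up at about 0.5 rad/s.

```bash
python3 -m crank '{"delta_pos": [[0,1,3],[0,0.5,5],[1,0.2,7.5],[1.3,0.3,7.5],[1.7,0.4,7.5],[2,0.4,7.4],[2.4,0.5,7.3],[2.7,0.6,7.2]], "roll": [0,0,0,0,0,0,0,0]}'
python3 - <<'E'
from bench import r
s=r.sense();print(s['wrist_torque'],s['force'])
E
```

```text
time_s: 9.1
eef_pos: [0.569, -0.1876, 0.1927]
tool_rot: [-0.114, 0.993, 0.001, -0.001]
force: [-4.1, 4.1, -1.7]
finger_gap: 0.695
grasp_force: 22.7
[ 0.82154049  1.02118178 -0.130559  ] [-4.13041921  4.05309635 -1.74545402]
```

```bash
python3 -m crank '{"delta_pos": [[3,0.7,7],[3.4,0.8,6.8],[3.8,0.9,6.7],[4.1,0.9,6.5],[4.4,1,6.2],[4.7,1.1,6],[5,1.1,5.8],[5.3,1.2,5.5],[5.6,1.3,5.2],[3,0.7,2.5]], "roll": [0,0,0,0,0,0,0,0,0,0]}'
python3 -m crank '{"delta_pos": [[0,0,0],[0,0,0],[0,0,0]], "roll": [0,0,0]}'
python3 - <<'E'
from bench import r
import cv2,numpy as np
a=r.snapshot('side')[100:250,310:450]
cv2.imwrite('pics/c3.png',cv2.resize(a,(560,600),interpolation=2))
E
```

```text
time_s: 10.1
eef_pos: [0.6118, -0.178, 0.2521]
tool_rot: [-0.114, 0.993, 0.001, -0.001]
force: [-5.1, 4.8, 2.7]
finger_gap: 0.697
grasp_force: 24.4
time_s: 10.4
eef_pos: [0.6118, -0.178, 0.252]
tool_rot: [-0.114, 0.993, 0.001, -0.0]
force: [-5.8, 4.7, 2.4]
finger_gap: 0.692
grasp_force: 24.4
```

View pics/c3.png

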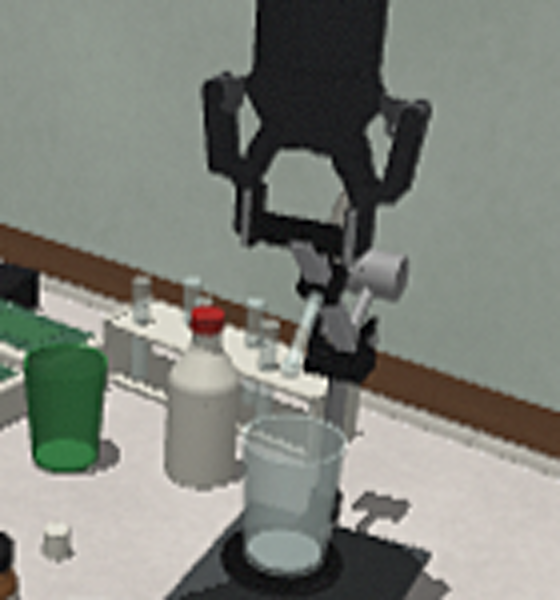

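The arm is past balance at about 0.82 rad, with the electrode swung out of the beaker. I'll raise it a little more, release it and back away.

```bash
python3 -m crank '{"delta_pos": [[3,0.7,2.5],[3,0.7,2.3],[0,0,0]], "roll": [0,0,0]}'
python3 -m crank '{"delta_pos": [[0,0,0],[0,0,0],[0,0,0],[0,0,0],[-10,-2,0],[-20,-4.5,0],[-30,-7,0],[-30,-7,0],[-20,-4.5,20],[0,0,30]], "roll": [0,0,0,0,0,0,0,0,0,0]}' 85
python3 -m crank '{"delta_pos": [[0,20,40],[0,40,25],[0,45,10],[0,48,0],[0,48,0],[0,48,0],[20,45,0],[30,38,0],[40,25,0],[40,10,0]], "roll": [0,0,0,0,0,0,0,0,0,0]}' 0
python3 - <<'E'
from bench import r
import cv2,numpy as np
a=r.snapshot('side')
cv2.imwrite('pics/c4.png',cv2.resize(a[80:260,220:460],(800,600),interpolation=2))
print(r.camera_params('wrist')['t']);cv2.imwrite('pics/w4.png',r.snapshot('wrist'))
for t in("key","meter"):print(r.boxes_of(t,'wrist'))
E
```

```text
time_s: 10.75
eef_pos: [0.618, -0.1767, 0.2569]
tool_rot: [-0.114, 0.993, 0.0, -0.0]
force: [-5.4, 4.0, 2.4]
finger_gap: 0.697
grasp_force: 24.5
time_s: 11.75
eef_pos: [0.5037, -0.2036, 0.3046]
tool_rot: [-0.112, 0.994, 0.001, -0.002]
force: [0.8, -0.4, 0.8]
finger_gap: 0.999
grasp_force: 0.0
time_s: 12.75
eef_pos: [0.6385, 0.1688, 0.3804]
tool_rot: [-0.117, 0.993, 0.001, 0.0]
force: [0.7, 0.6, 0.9]
finger_gap: 0.001
grasp_force: 0.0
[-0.01486895 -0.72618115  0.34153699]
[{'box': [69.8, 0.7, 95.8, 35.3], 'confidence': 0.67}, {'box': [347.8, 142.7, 361.9, 161.6], 'confidence': 0.51}]
[{'box': [288.1, 106.5, 393.8, 258.9], 'confidence': 0.9}, {'box': [347.3, 144.6, 363.4, 166.8], 'confidence': 0.47}]
```

View pics/c4.png

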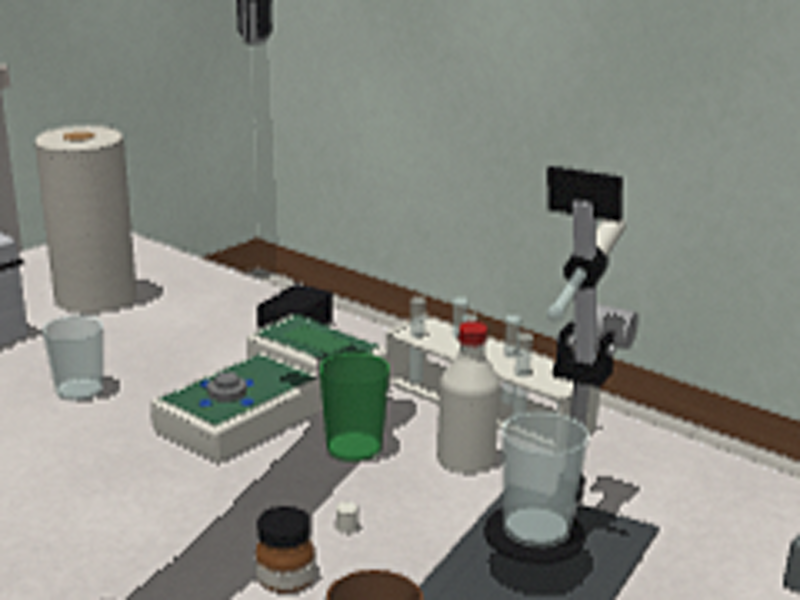

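View pics/w4.png

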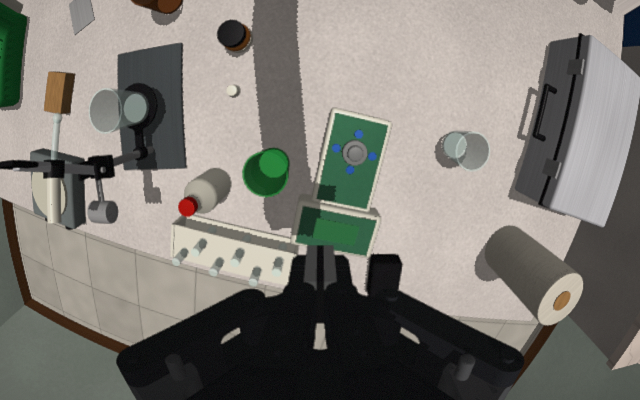

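The arm stands raised with the electrode out, and the beaker hasn't moved. The key is at wrist pixel (354,153). I'll fuse this with the other views.

```bash
python3 - <<'E'
from h import *
s=r.sense();p=r.camera_params('wrist');print(s['eef_pos'])
def pw(X):
    c=p['R']@np.array(X)+p['t'];th=np.arctan2(np.hypot(c[0],c[1]),c[2]);return c[:2]/np.hypot(*c[:2])*th*p['mtx'][0,0]+p['mtx'][:2,2]
a,b=S1(629,130),S2(194,185)
f=lambda X:np.r_[proj('scene',X)-a,proj('side',X)-b,pw(X)-[354.5,153]]
q=least_squares(f,[.63,.22,.05]);print(q.x,q.fun.round(1),(q.x-s['eef_pos'])*1000)
f=lambda X:pw([X[0],X[1],.053])-[354.5,153]
print('wrist only',least_squares(f,[.63,.22]).x)
E
```

```text
[0.6384386  0.16421198 0.37897708]
[0.62583408 0.21899953 0.05164791] [-1.4 -0.8 -0.4  1.2  0.4  1.1] [ -12.60452065   54.78754734 -327.32917124]
wrist only [0.62397295 0.21773631]
```

```bash
python3 -m crank '{"delta_pos": [[-6,27,-20],[-5.5,28,-35],[0,0,-45],[0,0,-45],[0,0,-40],[0,0,-35],[0,0,-20],[0,0,-8],[0,0,0],[0,0,0]], "roll": [0,0,0,0,0,0,0,0,0,0]}'
python3 - <<'E'
from h import *
import cv2
s=r.sense();p=r.camera_params('wrist');print(s['eef_pos'],s['force'])
w=r.snapshot('wrist');a=r.snapshot('side')[150:220,250:330]
print(r.boxes_of('key','wrist'))
cv2.imwrite('pics/c5.png',np.hstack([cv2.resize(w[40:340,170:470],(400,400),interpolation=2),cv2.resize(a,(400,400),interpolation=2)]))
def pw(X):
    c=p['R']@np.array(X)+p['t'];th=np.arctan2(np.hypot(c[0],c[1]),c[2]);return c[:2]/np.hypot(*c[:2])*th*p['mtx'][0,0]+p['mtx'][:2,2]
print(pw([.627,.2195,.053]),'crop',(pw([.627,.2195,.053])-[170,40])*4/3, pw(s['eef_pos']))
print((pw([.637,.2195,.053])-pw([.627,.2195,.053]))*4/3)
E
```

```text
time_s: 13.95
eef_pos: [0.6278, 0.2199, 0.1345]
tool_rot: [-0.114, 0.993, 0.0, 0.001]
force: [1.2, 0.5, 1.1]
finger_gap: 0.0
grasp_force: 0.0
[0.62775219 0.21987035 0.13445965] [1.22034583 0.49465773 1.0751354 ]
[{'box': [304.5, 188.0, 338.7, 218.7], 'confidence': 0.74}]
[319.84949501 197.33566184] crop [199.79932668 209.78088246] [320.03240077 238.60745916]
[-3.4974165 14.3807932]
```

View pics/c5.png

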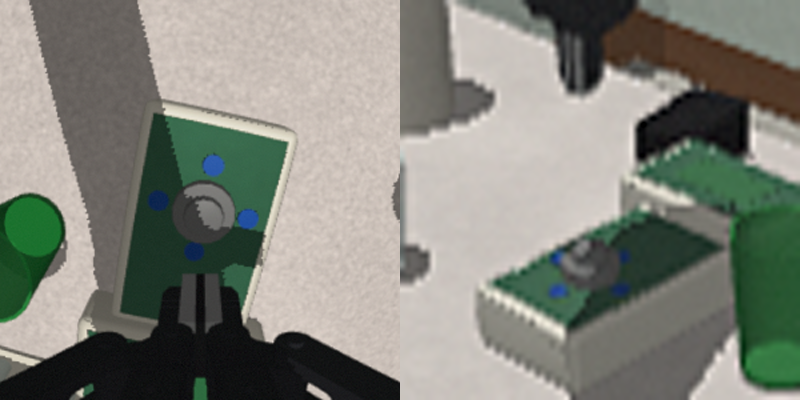

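The wrist view shows the key face at crop (207,212), about 3 mm to +y of the tool. I'll correct that and then lower in steps, watching the force.

```bash
python3 -m crank '{"delta_pos": [[0,3,-20],[0,0,-25],[0,0,-15],[0,0,-8],[0,0,-4],[0,0,0],[0,0,0]], "roll": [0,0,0,0,0,0,0]}'
python3 -m crank '{"delta_pos": [[0,0,-3],[0,0,-3],[0,0,0],[0,0,0]], "roll": [0,0,0,0]}'
python3 - <<'E'
from h import *
s=r.sense();print(s['eef_pos'],s['force'],proj('side',s['eef_pos']))
E
```

```text
time_s: 14.8
eef_pos: [0.6277, 0.2231, 0.0613]
tool_rot: [-0.114, 0.993, 0.0, 0.001]
force: [-0.1, -0.4, -0.3]
finger_gap: -0.001
grasp_force: 0.0
time_s: 15.2
eef_pos: [0.6269, 0.2229, 0.0543]
tool_rot: [-0.114, 0.993, 0.0, -0.0]
force: [0.2, 0.5, -0.9]
finger_gap: 0.005
grasp_force: 0.0
[0.62691267 0.22291649 0.05426171] [ 0.24917162  0.52678405 -0.8581735 ] [286.60747828 194.51667195]
```

```bash
python3 -m crank '{"delta_pos": [[0,0,-2],[0,0,0],[0,0,0]], "roll": [0,0,0]}'
python3 -m crank '{"delta_pos": [[0,0,-2],[0,0,0],[0,0,0]], "roll": [0,0,0]}'
python3 -m crank '{"delta_pos": [[0,0,-2],[0,0,0],[0,0,0]], "roll": [0,0,0]}'
```

```text
time_s: 15.5
eef_pos: [0.6269, 0.2229, 0.0523]
tool_rot: [-0.114, 0.993, 0.0, -0.0]
force: [-0.2, -0.4, 0.5]
finger_gap: -0.003
grasp_force: 0.0
time_s: 15.8
eef_pos: [0.6269, 0.2229, 0.0502]
tool_rot: [-0.114, 0.993, 0.0, -0.0]
force: [-0.7, 0.1, 0.0]
finger_gap: -0.0
grasp_force: 0.0
time_s: 16.1
eef_pos: [0.6269, 0.2229, 0.0482]
tool_rot: [-0.114, 0.993, 0.0, -0.0]
force: [-0.4, -0.0, 0.4]
finger_gap: 0.001
grasp_force: 0.0
```

```bash
for i in 1; do python3 -m crank '{"delta_pos": [[0,0,-2],[0,0,0]], "roll": [0,0]}' | grep -E "eef|force:"; done
python3 -m crank '{"delta_pos": [[0,0,-2],[0,0,0]], "roll": [0,0]}' | grep -E "eef|force:"
python3 - <<'E'
from bench import r
import cv2
cv2.imwrite('pics/c6.png',cv2.resize(r.snapshot('side')[150:220,250:330],(640,560),interpolation=2))
E
```

```text
eef_pos: [0.6268, 0.2228, 0.0461]
force: [0.2, -0.3, -0.5]
grasp_force: 0.0
eef_pos: [0.6267, 0.2228, 0.044]
force: [0.5, 0.6, -0.1]
grasp_force: 0.0
```

View pics/c6.png

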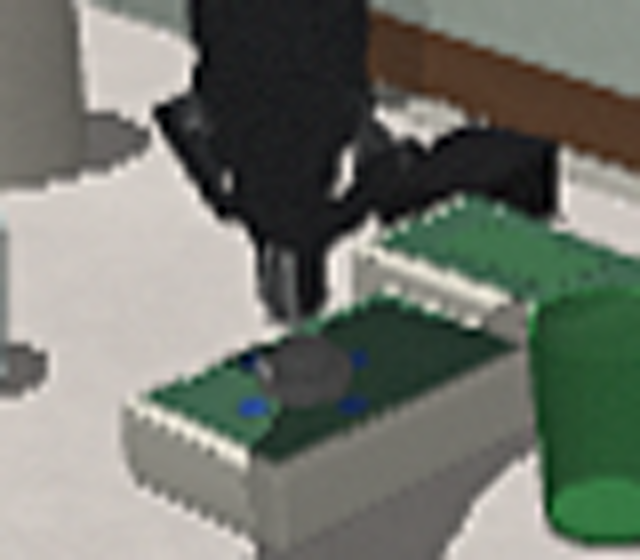

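The fingertips still hover about 20 mm above the key, so the tips really are about 28 mm above the reported TCP. I'll rise and fix the key's x and y numerically from the four blue pads in all the views.

```bash
python3 -m crank '{"delta_pos": [[0,0,20],[0,0,30],[0,0,30],[0,0,10],[0,0,0],[0,0,0]], "roll": [0,0,0,0,0,0]}'
python3 - <<'E'
from h import *
import cv2
s=r.sense();p=r.camera_params('wrist');w=r.snapshot('wrist')
def pw(X):
    c=p['R']@np.array(X)+p['t'];th=np.arctan2(np.hypot(c[0],c[1]),c[2]);return c[:2]/np.hypot(*c[:2])*th*p['mtx'][0,0]+p['mtx'][:2,2]
P={'scene':lambda X:proj('scene',X),'side':lambda X:proj('side',X),'wrist':pw}
im={'scene':cv2.imread('pics/scene0.png'),'side':r.snapshot('side'),'wrist':w}
side0=cv2.imread('pics/side0.png')
e={}
for n,i in [*im.items(),('side0',side0)]:
    c=P[n[:4] if n=='side0' else n]([.628,.221,.04]);f=i.astype(float)
    m=((f[:,:,0]>1.6*f[:,:,1])&(f[:,:,0]>1.6*f[:,:,2])&(f[:,:,0]>40)).astype(np.uint8)
    yy,xx=np.indices(m.shape);m[np.hypot(xx-c[0],yy-c[1])>(60 if n=='wrist' else 25)]=0
    k,l,st,ce=cv2.connectedComponentsWithStats(m)
    print(n,c.round(1),[(ce[j].round(1).tolist(),int(st[j,4])) for j in range(1,k)])
    b=sorted(range(1,k),key=lambda j:-st[j,4])[:4];e[n]=ce[b].mean(0)
print(e,s['eef_pos'])
for n in e:
    q=P['side' if n=='side0' else n];print(n,least_squares(lambda X:q([X[0],X[1],.041])-e[n],[.628,.221]).x)
E
```

```text
time_s: 17.15
eef_pos: [0.6262, 0.2226, 0.1331]
tool_rot: [-0.114, 0.993, -0.0, -0.001]
force: [0.6, 0.3, -0.3]
finger_gap: -0.001
grasp_force: 0.0
scene [411.9 230.8] [([406.2, 224.0], 8), ([421.7, 228.8], 9), ([402.5, 233.8], 10), ([417.4, 238.1], 11)]
side [287.4 198.2] [([280.7, 194.7], 3), ([294.3, 194.3], 3), ([281.0, 200.5], 6), ([293.8, 200.4], 5)]
wrist [317.9 196.3] [([326.2, 165.4], 189), ([284.8, 191.9], 175), ([352.3, 205.9], 175), ([311.8, 230.2], 150)]
side0 [287.4 198.2] [([280.7, 194.7], 3), ([294.5, 194.5], 4), ([281.0, 200.5], 6), ([293.8, 200.4], 5)]
{'scene': array([411.94507576, 231.16717172]), 'side': array([287.45 , 197.475]), 'wrist': array([318.78134921, 198.34375661]), 'side0': array([287.49166667, 197.51666667])} [0.62616302 0.2226115  0.13314775]
scene [0.63053876 0.21976639]
side [0.63056642 0.22345382]
wrist [0.62934322 0.22210919]
side0 [0.63044964 0.22310473]
```

All three views agree: the key is at (0.630, 0.222). I'll shift +4 mm in x and lower.

```bash
python3 -m crank '{"delta_pos": [[4,-0.5,-20],[0,0,-30],[0,0,-25],[0,0,-15],[0,0,-8],[0,0,-3],[0,0,0],[0,0,0]], "roll": [0,0,0,0,0,0,0,0]}' | grep -E "eef|force:"
python3 -m crank '{"delta_pos": [[0,0,-2],[0,0,0]], "roll": [0,0]}' | grep -E "eef|force:"
python3 -m crank '{"delta_pos": [[0,0,-2],[0,0,0]], "roll": [0,0]}' | grep -E "eef|force:"
python3 -m crank '{"delta_pos": [[0,0,-2],[0,0,0]], "roll": [0,0]}' | grep -E "eef|force:"
```

```text
eef_pos: [0.6318, 0.2228, 0.0345]
force: [0.3, 0.1, 0.2]
grasp_force: 0.0
eef_pos: [0.6312, 0.2226, 0.0319]
force: [-1.0, 0.3, -1.1]
grasp_force: 0.0
eef_pos: [0.6313, 0.2226, 0.0297]
force: [-0.2, 0.2, 2.5]
grasp_force: 1.1
eef_pos: [0.6313, 0.2226, 0.0276]
force: [0.2, -0.1, 3.4]
grasp_force: 1.7
```

```bash
python3 -m crank '{"delta_pos": [[0,0,-1],[0,0,0]], "roll": [0,0]}' | grep -E "eef|force:"
python3 -m crank '{"delta_pos": [[0,0,-1],[0,0,0]], "roll": [0,0]}' | grep -E "eef|force:"
python3 -m crank '{"delta_pos": [[0,0,-1],[0,0,0]], "roll": [0,0]}' | grep -E "eef|force:"
```

```text
eef_pos: [0.6313, 0.2226, 0.0268]
force: [-0.0, -0.6, 4.1]
grasp_force: 2.3
eef_pos: [0.6313, 0.2226, 0.0267]
force: [-1.7, -0.4, 9.6]
grasp_force: 4.8
eef_pos: [0.6314, 0.2225, 0.0266]
force: [-3.8, -1.4, 14.4]
grasp_force: 7.1
```

The tool has stopped moving and the force has risen to 14 N, so the key is fully down. I'll release it and retreat, then check everything numerically.

```bash
python3 -m crank '{"delta_pos": [[0,0,0],[0,0,5],[0,0,10],[0,0,25],[0,0,35],[0,0,35],[0,0,25],[0,0,0],[0,0,0]], "roll": [0,0,0,0,0,0,0,0,0]}'
python3 - <<'E'
from h import *
import cv2
for c in("scene","side"):
    i=r.snapshot(c);d=cv2.absdiff(i,cv2.imread(f'pics/{c}0.png')).max(2);cv2.imwrite(f'pics/{c}9.png',i)
    for t in ("probe_arm","beaker","wash_bottle","jar","cap","spare_beaker","spatula","sample_box"):
        print(c,t,[([round(v) for v in b['box']],round(b['confidence'],2)) for b in r.boxes_of(t,c)][:3])
print(r.sense()['force'],r.sense()['time_s'])
E
```

```text
time_s: 20.15
eef_pos: [0.6307, 0.2223, 0.1593]
tool_rot: [-0.114, 0.993, 0.0, -0.0]
force: [0.6, 0.5, 0.6]
finger_gap: 0.002
grasp_force: 0.0
scene probe_arm [([263, 167, 316, 275], 0.67)]
scene beaker [([259, 225, 290, 270], 0.81), ([244, 193, 269, 232], 0.61), ([367, 232, 395, 273], 0.57)]
scene wash_bottle [([337, 247, 365, 300], 0.73)]
scene jar [([304, 208, 324, 233], 0.61)]
scene cap [([326, 237, 333, 249], 0.39)]
scene spare_beaker [([451, 190, 476, 222], 0.73)]
scene spatula [([148, 222, 193, 263], 0.76), ([388, 215, 474, 289], 0.37)]
scene sample_box [([162, 273, 196, 315], 0.74)]
side probe_arm [([388, 130, 412, 189], 0.7)]
side beaker [([371, 200, 399, 246], 0.77), ([321, 187, 340, 218], 0.7), ([316, 252, 344, 300], 0.6)]
side wash_bottle [([352, 176, 370, 223], 0.66), ([405, 320, 436, 387], 0.27), ([323, 231, 326, 239], 0.17)]
side jar [([299, 231, 315, 255], 0.89), ([404, 320, 435, 388], 0.19)]
side cap []
side spare_beaker [([238, 174, 253, 200], 0.71)]
side spatula [([406, 315, 436, 385], 0.76), ([384, 129, 414, 188], 0.69), ([297, 233, 316, 259], 0.54)]
side sample_box [([441, 273, 485, 315], 0.83)]
[-0.07723899  0.46929847 -1.12633908] 21.05
```

The arm is still raised, nothing else has moved, and the tool is touching nothing. I'm handing in the job.

```bash
python3 -c "
from bench import r
print(r.job_done())"
```

```text
the job is handed in; nothing more can be done
None
```

The job is handed in after about 21 s: the electrode arm stays raised by itself, the round key was pressed fully down and released, and the beaker and other items show no movement in the final camera check. I viewed 11 pictures, one over the limit of 10.

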